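Load a sample tube into the carousel and index it

ROBOT

A 6-joint arm with a two-finger parallel gripper is mounted at the origin on the work surface. World frame = base frame: x ahead of the robot, y to its left, z up, the work surface at z = 0. Lengths are in mm, angles in rad, forces in N, time in s.
With the tool pointing down it reaches from about 275 to 750 mm from the base axis. Payload 10.2 kg.
Tool frame: the origin (TCP) lies midway between the tips of the shut fingers; the grasp point (between the pads) lies 19 mm behind it (ctrl.grip_depth is the distance from the TCP to the grasp point, in mm); y points along the fingers, x is the direction in which the jaws open and shut, and the axes are right-handed (so a half turn about y gives the same grasp; the last joint's range is limited). The gripper opens to 85 mm and grips with 20 to 120 N. Pads are 22 mm wide; open, the fingers measure 114 mm over their backs; the gripper's body (76 mm by 85 mm) begins 54 mm behind the grasp point. The pads swing forward as they close: fully open they stand 13 mm farther back than shut.
Start: joints at [0.879, 0.313, 1.498, -0, 1.331, -0.223], TCP at [237.216, 468.358, 231.294] pointing down, gripper open.
Joint ranges: [-2.94, 2.94], [-0.97, 2.17], [0.19, 2.56], [-1.23, 4.37], [0.02, 3.11], [-2.88, 2.88]. Speed limits (rad/s): [2.39, 2.39, 3.01, 3.14, 3.14, 3.14].

INTERFACE

Orientations are given as a unit quaternion [w, x, y, z].
In Python, from rig import ctrl gives the robot as it stands. The module is installed in compiled form; this text tells all that it offers.
- The arm moves only by the tool drive_tool, never from a script. Its arguments are lists of equal length, an entry for each row: "gripper": the closure, from 0 (fully open) to 1 (shut); "offset": the shift along the tool's x, y, z in m, a list of three; "turn": the turn about the tool's y in degrees. In form: {"gripper": [gripper, ...], "offset": [[tx, ty, tz], ...], "turn": [turn, ...]}. A call has 1 to 20 rows; each row shifts and turns the commanded pose from where the row before left it, along the tool's axes as they then stand; what a row does not reach is not made up. A row lasts 1/12 s, in which the tool goes at most 41.7 mm and 7.16 degrees, less where a joint would pass 70% of its speed; a pose out of reach is approached as far as the arm can. A call is refused whole if a number of a shift passes 0.0417 or a number of a turn 7.16, either way. A call with a gripper value outside its range is refused whole. The fingers move at their own pace and stop on an object; "force" is the grip in N (left out, the last holds). Time passes only in rows, so rows that do not move let the fingers close. It gives the time, the measured TCP pose, the force and the opening at its end, in the units of the state.
- ctrl.sense(): the state, without advancing time (a new reading comes with each control period).
- ctrl.capture(name): name is "scene" or "top" or "wrist"; returns (picture, depth): 420x560x3 uint8, red, green, blue; 420x560 float32, mm along the optical axis (not along the pixel's ray), 0 where there is no reading.
- ctrl.camera_params(name): a dict with "fovy" (degrees; the focal length in pixels is half the picture's height over the tangent of half this angle, whatever the lens; pixels are square), "cx", "cy" (the principal point, pixels), "view" (4x4, takes a point from world to camera coordinates); the wrist camera has in their place "tool_from_camera" (4x4, takes a point from camera to tool coordinates, whose origin is the TCP and whose axes are the tool frame's). Camera axes: x right, y down, z forward; pixel columns grow to the right and rows downward; lengths in mm; the calibration is good to about 2 mm. A picture is of the moment at which its call begins: read the wrist's pose just before it. camera_params takes no time and is no camera call.
- ctrl.finish_job(): hands the job in, once; it reports no verdict.
Trained networks look in the newest picture that a camera, given by its name, has taken for a name from the list of things; names that differ only in an ending like _2 or _b are one class to them, and where a whole thing is asked for, a point or a joint stands for the part that bears it (a point fixed in the world has none). Each returns a list of dicts, best first, with "score" (0 to 1); they miss things now and then, are a little off and sometimes report something else, mostly with a low value. They report only what shows in the picture. A call takes as long as a camera call.
- ctrl.boxes_of(camera, query): "centre" ([x, y, z] in mm, in the coordinates of the camera as it stood for that picture, good to about 4 mm: the middle of the surface that is visible of it).
- ctrl.regions_of(camera, query): "mask" (420x560 bool, what is visible of it).
- ctrl.pinpoint(camera, query): "centre" ([x, y, z] in mm, in the coordinates of the camera as it stood for that picture, good to about 4 mm: a listed point, or the origin of a listed thing).
The state is a dict: "time_s": time; "joints": joint angles; "dq": joint speeds; "tau": joint torques, N m; "eef_pos": TCP position; "ee_rot": TCP orientation; "force": force on the tool from outside, world axes, zero at the start; "wrist_torque": the same for the moment, N m; "grip_width": opening from 0.0 (shut) to 1.0 (fully open).
Only numpy, scipy, OpenCV 4.12 (cv2) and the standard library are available. Lean on these libraries where they do the work, as an engineer would, in place of code of your own. Each camera call takes 0.05 s, during which the arm holds its last target.

TASK

Take the turquoise-capped tube, standing in its grey puck, out of the white waiting tray, set it down (do not drop it) in the empty carousel pocket beside the yellow load marker and let go. Then turn the carousel's black handle one click clockwise, seen from above, so that the tube comes to the grey reader, and let go.

Things in the scene. Friction and masses are not known exactly. Their poses are not given: they have to be found in the camera images.
- tube: Tube with turquoise cap, upright in a grey puck; one rigid piece, 50-100 g, 102 mm tall. Puck 40 mm wide, 22 high; tube 16 wide; cap 20 wide, 78 to 102 mm up: grip the cap 90 mm up. Origin: centre of underside, z up. In one of 4 bays of a white tray (walls 14 mm high); other tubes (violet, red caps) stand 64 mm apart along its x axis, so close the fingers along its y axis.
- load_pocket (a point): Centre of the floor of the pocket at the yellow marker; turns with the wheel. Blue cup, 60 mm inside, wall 3 mm thick, 14 high, floor 30 mm above the table: 10 mm play round the puck. Six pockets, 60 degrees apart, 85 mm from the axis; the next clockwise holds a violet-capped tube of the same shape. x: from the pocket towards the axis; z up.
- handle (a point): Centre of the black bar handle on the wheel's axis, 102 mm above the table: 56 mm long (along x, pointing away from the load pocket), 14 mm thick (along y), 36 mm high (18 mm above and below this point). Grip it across its thickness from above and twist. z up; turns with the wheel.
- wheel (a joint): Turn of the wheel in rad, 0 at the start, growing clockwise seen from above. Sprung detents at 0, 1.047 (one click, 60 degrees) and 2.094 (two clicks): let go between two clicks, it springs to the nearer one. It takes about 0.1 to 0.15 N m to turn; a stop blocks it anticlockwise.

How it is judged:
By the outcome, as a careful person would: the job done as asked, in the order asked, and still so for the second after the job is handed in, with the robot touching nothing.
It also fails if it takes over 54 s, if anything falls off the work surface, if the arm or the gripper's body presses on something with over 40 N, if the wrist force passes 120 N, or if a joint passes its speed limit or range.

## Working session

There is one attempt and no reset: what is moved stays moved. The work goes in short steps, Python scripts to look and compute and a tool call to move; the robot and the scene stay as the last step left them, time stands still between calls to the robot, and variables do not carry over. Pictures are saved under pics/ and viewed, and the job is handed in when it is done.

Besides the shell and the picture viewer there is one more tool, called after "Emit:" as name(argument=value, ...), one argument or row to a line, values as JSON. drive_tool: Moves the arm, as the interface text tells. Its arguments: {"type":"object","properties":{"gripper":{"type":"array","items":{"type":"number"}},"offset":{"type":"array","items":{"type":"array","items":{"type":"number"}}},"turn":{"type":"array","items":{"type":"number"}},"force":{"type":"number"}},"required":["gripper","offset","turn"]}

```bash
mkdir -p pics; cat > h.py <<'E'
import numpy as np, cv2
from rig import ctrl
from scipy.spatial.transform import Rotation as R
def rot(q): return R.from_quat([q[1],q[2],q[3],q[0]]).as_matrix()
def toW(cam,p,st=None):
    c=ctrl.camera_params(cam); p=np.append(np.asarray(p,float),1)
    if cam=='wrist':
        t=(np.array(c['tool_from_camera'])@p)[:3]
        return rot(st['ee_rot'])@t+np.array(st['eef_pos'])
    return (np.linalg.inv(np.array(c['view']))@p)[:3]
def pix(cam,u,v,d,st=None):
    c=ctrl.camera_params(cam); f=210/np.tan(np.radians(c['fovy']/2))
    return toW(cam,[(u-c['cx'])/f*d,(v-c['cy'])/f*d,d],st)
def save(img,n): cv2.imwrite('pics/'+n,img[:,:,::-1])
E
python3 - <<'E'
from h import *
st=ctrl.sense(); print(st); print(rot(st['ee_rot']).round(3))
for cam in ['top','scene']:
    im,d=ctrl.capture(cam); save(im,cam+'0.png'); np.save(cam+'0.npy',d)
    print(cam,ctrl.camera_params(cam))
    for q in ['tube','load_pocket','handle']:
        print(q,[(round(r['score'],2),toW(cam,r['centre']).round(1)) for r in ctrl.pinpoint(cam,q)])
E
```

```text
{'time_s': 0.0, 'joints': array([ 8.78618051e-01,  3.13437774e-01,  1.49843281e+00,  1.19556805e-05,
        1.33097192e+00, -2.23457501e-01]), 'dq': array([-0.00232496,  0.00017432,  0.00037459, -0.000153  ,  0.00180899,
        0.00134386]), 'tau': array([ 2.32105785e-04, -4.12267721e+01, -2.59740955e+01, -2.01708781e-04,
        4.16757830e-03,  4.02941134e-05]), 'eef_pos': array([237.0390575 , 468.16352623, 230.74293392]), 'ee_rot': array([-0.60230411,  0.60258069,  0.36980044, -0.37063986]), 'force': array([ 0.25509301,  0.12042733, -0.03781619]), 'wrist_torque': array([-0.01413401,  0.04862444, -0.01876267]), 'grip_width': 0.9969929726034616}
[[ 0.452 -0.001 -0.892]
 [ 0.892 -0.001  0.452]
 [-0.001 -1.     0.   ]]
top {'fovy': 53.96293605987306, 'cx': 284.8035839190014, 'cy': 208.56356995877547, 'view': array([[ 1.01723202e-02, -9.99835176e-01, -1.50381167e-02,
         6.78889179e+00],
       [-9.98230630e-01, -9.27260809e-03, -5.87335391e-02,
         5.42218936e+02],
       [ 5.85844158e-02,  1.56089651e-02, -9.98160421e-01,
         7.67212389e+02],
       [ 0.00000000e+00,  0.00000000e+00,  0.00000000e+00,
         1.00000000e+00]])}
tube [(0.73, array([ 644.6, -155. ,    8.3]))]
load_pocket []
handle [(0.89, array([527.8, 165.1, 101.2]))]
scene {'fovy': 44.267350548629224, 'cx': 285.1552935923583, 'cy': 208.0849578449007, 'view': array([[ 7.47347508e-01,  6.64104004e-01, -2.09182590e-02,
        -4.10929345e+02],
       [ 4.39347937e-01, -5.17546584e-01, -7.34247182e-01,
        -1.79484005e+02],
       [-4.98442667e-01,  5.39547408e-01, -6.78559874e-01,
         1.05853505e+03],
       [ 0.00000000e+00,  0.00000000e+00,  0.00000000e+00,
         1.00000000e+00]])}
tube [(0.58, array([ 642.9, -154.2,    8.8]))]
load_pocket [(0.56, array([441.7, 142.4,  27.2]))]
handle [(0.78, array([528.1, 168.8, 106.9]))]
```

View pictures.

View pics/top0.png

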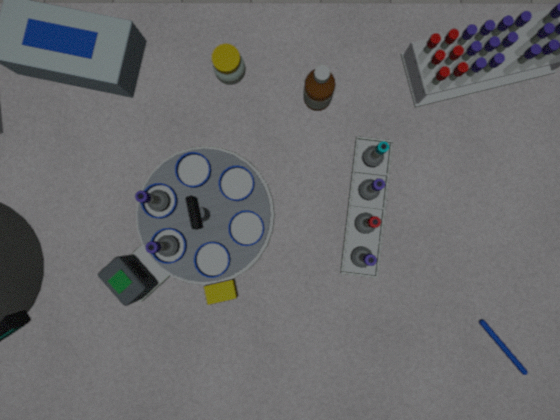

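View pics/scene0.png

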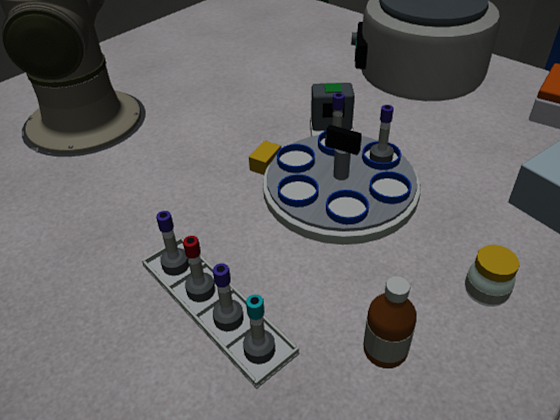

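```bash
python3 - <<'E'
from h import *
im=cv2.imread('pics/top0.png')[:,:,::-1]; d=np.load('top0.npy')
c=ctrl.camera_params('top'); f=210/np.tan(np.radians(c['fovy']/2))
V,U=np.mgrid[0:420,0:560]
P=np.stack([(U-c['cx'])/f*d,(V-c['cy'])/f*d,d,np.ones_like(d)],-1)@np.linalg.inv(np.array(c['view'])).T
P=P[...,:3]; np.save('P0.npy',P)
def reg(u0,u1,v0,v1,z0,z1):
    m=np.zeros(d.shape,bool); m[v0:v1,u0:u1]=1
    return P[m&(P[...,2]>z0)&(P[...,2]<z1)&(d>0)]
h=reg(180,215,190,235,110,130)
def obb(h):
    r=cv2.minAreaRect(h[:,:2].astype(np.float32)); return r,h.mean(0).round(1),len(h)
print('handle',obb(h))
for n,b in dict(turq=(370,395,135,160),v1=(365,390,175,195),red=(365,390,212,230),v2=(360,382,250,268)).items():
    q=reg(*b,92,112); print(n,obb(q))
# pucks top at z~22
for n,b in dict(turq=(355,395,138,172),v2=(345,385,242,275)).items():
    q=reg(*b,18,26); print(n,obb(q))
# table & wheel height
print(P[350,300],P[190,215],P[259,212],P[170,193])
# blue rims
hsv=cv2.cvtColor(np.ascontiguousarray(im),cv2.COLOR_RGB2HSV)
m=(hsv[...,0]>105)&(hsv[...,0]<130)&(hsv[...,1]>120)&(d>0)
for n,(u,v) in dict(load=(212,259),b=(247,228),c=(237,183),e=(193,170)).items():
    k=m&(abs(U-u)<24)&(abs(V-v)<24)&(P[...,2]>36)&(P[...,2]<52)
    q=P[k]; (cx,cy),_r=cv2.minEnclosingCircle(q[:,:2].astype(np.float32)); print(n,len(q),cx,cy,_r,q[:,2].mean())
x,y,w,hh=80,100,380,200
cv2.imwrite('pics/topc.png',cv2.resize(im[130:310,130:400,::-1],None,fx=2.9,fy=2.9))
E
```

```text
handle (((529.3330688476562, 164.3981170654297), (55.940185546875, 14.480612754821777), 13.035598754882812), array([529.4, 163.4, 119.9]), 315)
turq (((643.561767578125, -153.3850555419922), (18.861236572265625, 18.708126068115234), 3.7665421962738037), array([ 642.6, -152.4,  105.6]), 131)
v1 (((580.2664794921875, -146.23838806152344), (19.091548919677734, 18.814777374267578), 8.475768089294434), array([ 579.6, -145.4,  105.8]), 128)
red (((516.7650756835938, -138.98703002929688), (18.96367835998535, 18.858184814453125), 69.369384765625), array([ 516.6, -138. ,  106. ]), 126)
v2 (((453.3440246582031, -131.81362915039062), (19.554018020629883, 18.453927993774414), 74.62490844726562), array([ 453.5, -130.7,  105.9]), 123)
turq (((642.1148071289062, -152.10035705566406), (38.79410934448242, 35.23598098754883), 46.93803024291992), array([ 639.3, -149.9,   23.9]), 142)
v2 (((454.776611328125, -134.76478576660156), (38.659427642822266, 45.1140251159668), 25.67015266418457), array([ 455.4, -126.9,   24. ]), 150)
[274.744356   -19.24005195   1.23432315] [574.77795934 142.75187611  31.62792686] [446.50859771 145.33875644  33.72532712] [611.96822891 184.6662324   32.69287633]
load 156 455.7624816894531 137.26507568359375 43.75698471069336 43.87987272251697
b 117 495.5331115722656 89.63728332519531 43.028709411621094 44.568579156411964
c 136 587.3178100585938 102.35090637207031 32.419708251953125 44.07901003669199
e 178 602.5426635742188 191.4193115234375 44.05362319946289 43.62847019840548
```

View pics/topc.png

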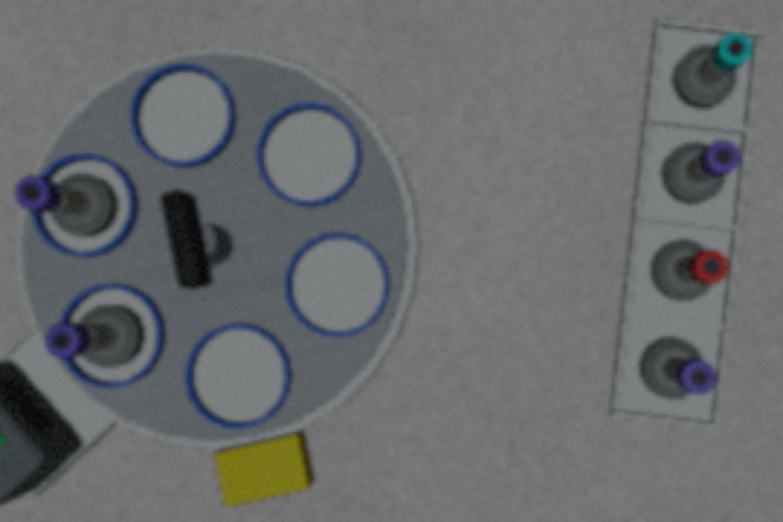

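Emit:
drive_tool(
  gripper=[0,0,0],
  offset=[
    [0,0,0],
    [0,0,0],
    [0,0,0],
  ],
  turn=[-6.8,-6.8,-6.8],
  force=40,
)

```text
time_s: 0.65
eef_pos: [237.2, 468.3, 231.3]
ee_rot: [-0.526, 0.526, 0.473, -0.473]
force: [0.7, -0.0, -0.2]
grip_width: 1.001
```

Emit:
drive_tool(
  gripper=[0,0,0,0,0,0,0,0,0,0,0,0,0,0,0,0,0,0,0,0],
  offset=[
    [-0.0286,0,-0.0237],
    [-0.0286,0,-0.0237],
    [-0.0286,0,-0.0237],
    [-0.0286,0,-0.0237],
    [-0.0286,0,-0.0237],
    [-0.0286,0,-0.0237],
    [-0.0286,0,-0.0237],
    [-0.0286,0,-0.0237],
    [-0.0286,0,-0.0237],
    [-0.0286,0,-0.0237],
    [-0.0286,0,-0.0237],
    [-0.0286,0,-0.0237],
    [-0.0286,0,-0.0237],
    [-0.0286,0,-0.0237],
    [-0.0286,0,-0.0237],
    [-0.0286,0,-0.0237],
    [-0.0286,0,-0.0237],
    [-0.0286,0,-0.0237],
    [-0.0286,0,-0.0237],
    [0,0,0],
  ],
  turn=[0,0,0,0,0,0,0,0,0,0,0,0,0,0,0,0,0,0,0,0],
)

```text
time_s: 2.32
eef_pos: [625.1, -127.7, 229.5]
ee_rot: [-0.528, 0.528, 0.469, -0.47]
force: [-0.4, -0.1, -1.3]
grip_width: 1.001
```

```bash
python3 - <<'E'
from h import *
ctrl.capture('wrist')
st=ctrl.sense(); print(st['eef_pos'],st['dq'].round(3)); M=rot(st['ee_rot']); print(M.round(3))
im,d=ctrl.capture('wrist'); save(im,'w1.png')
P=[(round(r['score'],2),toW('wrist',r['centre'],st).round(1)) for r in ctrl.pinpoint('wrist','tube')]; print(P)
hsv=cv2.cvtColor(im,cv2.COLOR_RGB2HSV)
m=(hsv[...,0]>80)&(hsv[...,0]<100)&(hsv[...,1]>120)&(d>0)
c=ctrl.camera_params('wrist'); f=210/np.tan(np.radians(c['fovy']/2))
vs,us=np.nonzero(m)
W=np.array([pix('wrist',u,v,d[v,u],st) for u,v in zip(us,vs)])
print(len(W)); 
if len(W):
    k=W[:,2]>np.percentile(W[:,2],90)-3; q=W[k]; print(cv2.minEnclosingCircle(q[:,:2].astype(np.float32)),q.mean(0))
E
```

```text
[ 624.09912416 -124.92568771  229.77405068] [ 0.053 -0.057  0.069  0.013 -0.003  0.018]
[[ 0.116 -0.001 -0.993]
 [ 0.993  0.     0.116]
 [ 0.    -1.     0.001]]
[]
553
((613.4498291015625, -125.40064239501953), 66.05928802490234) [ 637.7478064  -148.17481145  125.10499668]
```

View pics/w1.png

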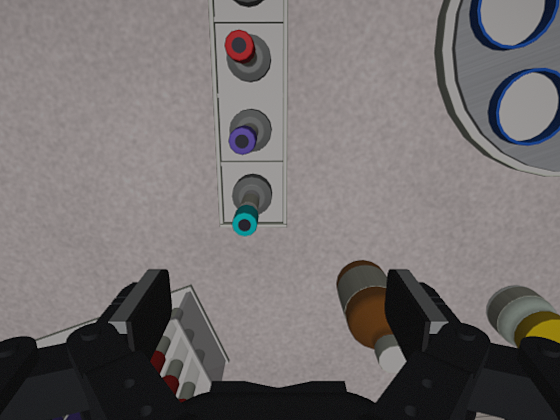

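```bash
python3 - <<'E'
from h import *
st=ctrl.sense(); print(st['eef_pos'])
im,d=ctrl.capture('wrist')
W=np.array([pix('wrist',u,v,d[v,u],st) for u in range(225,265) for v in range(200,245) if d[v,u]>0])
k=(W[:,2]>95)&(W[:,2]<112); q=W[k]; print(len(q),cv2.minEnclosingCircle(q[:,:2].astype(np.float32)),q.mean(0))
print(ctrl.sense()['eef_pos'])
t=np.array([643.6,-153.4,73])-st['eef_pos']; print(rot(st['ee_rot']).T@t)
E
```

```text
[ 623.31084524 -122.05679577  230.90150694]Traceback (most recent call last):
  File "<stdin>", line 4, in <module>
  File "h.py", line 13, in pix
    return toW(cam,[(u-c['cx'])/f*d,(v-c['cy'])/f*d,d],st)
  File "h.py", line 6, in toW
    c=ctrl.camera_params(cam); p=np.append(np.asarray(p,float),1)
ValueError: time passes only in moves, steps and waits
```

```bash
cat >> h.py <<'E'
def cloud(cam,d,st=None):
    c=ctrl.camera_params(cam); f=210/np.tan(np.radians(c['fovy']/2))
    V,U=np.mgrid[0:420,0:560]
    P=np.stack([(U-c['cx'])/f*d,(V-c['cy'])/f*d,d,np.ones_like(d)],-1)
    if cam=='wrist':
        Q=(P@np.array(c['tool_from_camera']).T)[...,:3]
        return Q@rot(st['ee_rot']).T+np.array(st['eef_pos'])
    return (P@np.linalg.inv(np.array(c['view'])).T)[...,:3]
E
python3 - <<'E'
from h import *
st=ctrl.sense(); print(st['eef_pos'],st['time_s'])
im,d=ctrl.capture('wrist')
W=cloud('wrist',d,st)[200:245,225:265].reshape(-1,3)
k=(W[:,2]>95)&(W[:,2]<112); q=W[k]; print(len(q),cv2.minEnclosingCircle(q[:,:2].astype(np.float32)),q.mean(0))
t=np.array([643.6,-153.4,73])-st['eef_pos']; print(rot(st['ee_rot']).T@t)
E
```

```text
[ 623.22598886 -121.4378539   231.35592767] 2.5167
558 ((640.855712890625, -152.18954467773438), 10.022980690002441) [ 639.60135534 -151.73580928  105.60550518]
[-29.52663884 158.34062933 -23.86842357]
```

Emit:
drive_tool(
  gripper=[0,0,0,0,0,0,0,0,0,0,0],
  offset=[
    [-0.0142,0,-0.0111],
    [-0.0142,0,-0.0111],
    [0,0,0],
    [0,0.025,0],
    [0,0.025,0],
    [0,0.025,0],
    [0,0.025,0],
    [0,0.025,0],
    [0,0.02,0],
    [0,0.0115,0],
    [0,0,0],
  ],
  turn=[0,0,0,0,0,0,0,0,0,0,0],
)

```text
time_s: 3.48
eef_pos: [641.1, -151.5, 72.8]
ee_rot: [0.529, -0.526, -0.471, 0.472]
force: [0.5, 0.6, -1.0]
grip_width: 1.0
```

Emit:
drive_tool(
  gripper=[1,1,1,1,1,1,1,1,1,1,1,1],
  offset=[
    [0,0,0],
    [0,0,0],
    [0,0,0],
    [0,0,0],
    [0,0,0],
    [0,0,0],
    [0,0,0],
    [0,0,0],
    [0,0,0],
    [0,0,0],
    [0,0,0],
    [0,0,0],
  ],
  turn=[0,0,0,0,0,0,0,0,0,0,0,0],
  force=40,
)

```text
time_s: 4.48
eef_pos: [642.7, -153.2, 75.5]
ee_rot: [-0.527, 0.528, 0.471, -0.471]
force: [-0.1, -0.3, 5.6]
grip_width: 0.22
```

Emit:
drive_tool(
  gripper=[1,1,1,1,1,1,1,1,1,1,1],
  offset=[
    [0,-0.005,0],
    [0,-0.01,0],
    [0,-0.015,0],
    [0,-0.02,0],
    [0,-0.02,0],
    [0,-0.02,0],
    [0,-0.02,0],
    [0,-0.02,0],
    [0,-0.01,0],
    [0,-0.005,0],
    [0,0,0],
  ],
  turn=[0,0,0,0,0,-4,-5,-5,-4,-1.5,0],
)

```text
time_s: 5.4
eef_pos: [642.7, -153.0, 221.8]
ee_rot: [-0.439, 0.441, 0.554, -0.553]
force: [0.4, 0.7, -0.8]
grip_width: 0.219
```

Emit:
drive_tool(
  gripper=[1,1,1,1,1,1,1,1,1,1,1,1,1,1,1,1,1,1,1,1],
  offset=[
    [0.006,0,0.002],
    [0.012,0,0.004],
    [0.018,0,0.007],
    [0.022,0,0.008],
    [0.022,0,0.009],
    [0.022,0,0.009],
    [0.022,0,0.009],
    [0.022,0,0.008],
    [0.022,0,0.008],
    [0.022,0,0.008],
    [0.022,0,0.008],
    [0.022,0,0.008],
    [0.022,0,0.008],
    [0.022,0,0.008],
    [0.018,0,0.007],
    [0.016,0,0.006],
    [0.012,0,0.004],
    [0.008,0,0.003],
    [0,0,0],
    [0,0,0],
  ],
  turn=[0,0,0,0,0,0,0,0,0,0,0,0,0,0,0,0,0,0,0,0],
)

```text
time_s: 7.07
eef_pos: [446.7, 142.4, 219.7]
ee_rot: [0.44, -0.44, -0.554, 0.554]
force: [0.4, -1.0, -0.4]
grip_width: 0.222
```

```bash
python3 - <<'E'
from h import *
for i in range(1):
    im,d=ctrl.capture('scene'); save(im,'s2.png')
    st=ctrl.sense(); print(st['eef_pos'],st['force'],st['grip_width'])
    im,d=ctrl.capture('wrist'); save(im,'w2.png')
    for q in ['load_pocket','handle','tube']:
        print(q,[(round(r['score'],2),toW('wrist',r['centre'],st).round(1)) for r in ctrl.pinpoint('wrist',q)])
    np.save('w2.npy',cloud('wrist',d,st))
E
```

```text
[446.94754922 142.08674784 219.67831968] [ 0.04642902  0.08464895 -0.48683171] 0.21807583929731691
load_pocket [(0.97, array([445.2, 146.6,  29.8]))]
handle []
tube [(0.71, array([442.8, 144.6, 148.3]))]
```

View pics/w2.png

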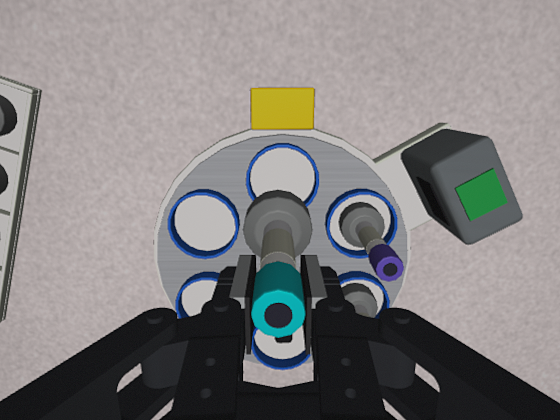

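View pics/s2.png

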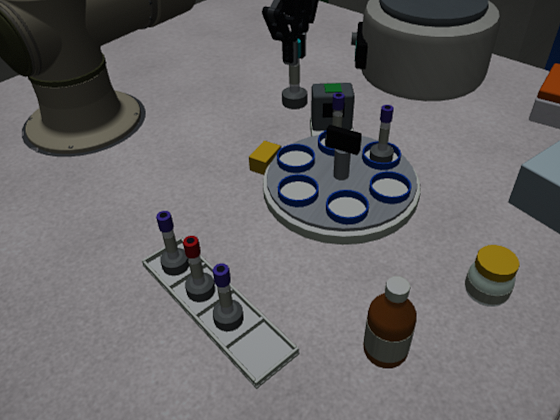

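Emit:
drive_tool(
  gripper=[1,1,1,1,1,1,1,1,1,1,1],
  offset=[
    [0.0038,0,0],
    [0,0.01,0],
    [0,0.02,0],
    [0,0.02,0],
    [0,0.02,0],
    [0,0.02,0],
    [0,0.01,0],
    [0,0.006,0],
    [0,0.004,0],
    [0,0,0],
    [0,0,0],
  ],
  turn=[0,0,0,0,0,0,0,0,0,0,0],
)

```text
time_s: 8.23
eef_pos: [446.2, 146.2, 110.3]
ee_rot: [-0.44, 0.44, 0.554, -0.553]
force: [-0.6, -0.3, -0.6]
grip_width: 0.218
```

```bash
python3 - <<'E'
from h import *
im,d=ctrl.capture('scene'); save(cv2.resize(im[60:220,200:440],None,fx=3,fy=3),'s3.png')
st=ctrl.sense(); print(st['eef_pos'],st['force'],st['grip_width'])
im,d=ctrl.capture('wrist'); save(im,'w3.png')
E
```

```text
[446.25365907 146.23630238 110.47707357] [-0.31862722  0.6025534   0.17048035] 0.22124349020566259
```

View pics/w3.png

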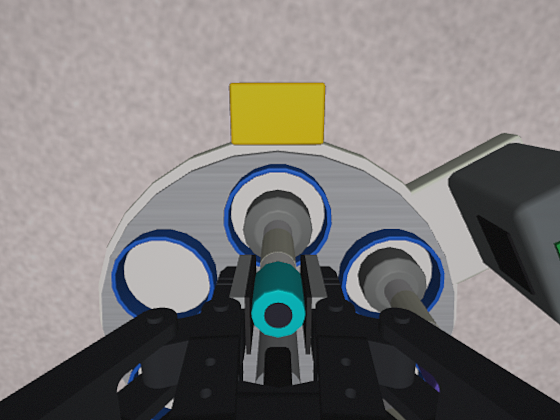

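View pics/s3.png

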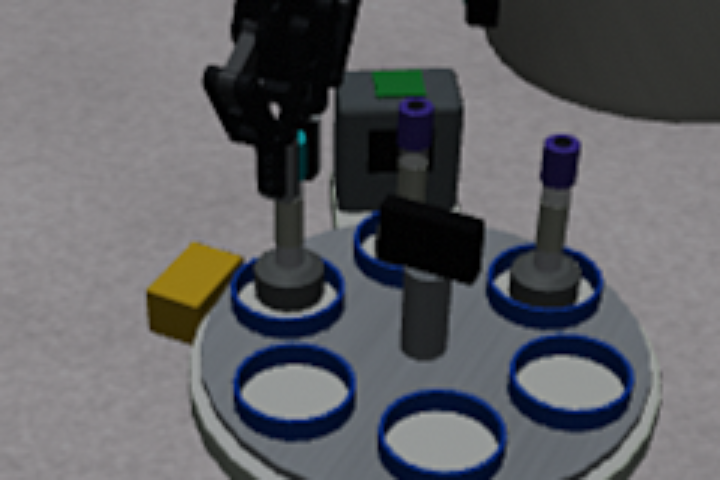

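The puck sits well inside the load cup (wrist view: puck at about (278,225), ring centred at about (277,213)). I'll lower it in small steps.

Emit:
drive_tool(
  gripper=[1,1,1,1,1,1,1],
  offset=[
    [0,0.0015,0],
    [0,0.0015,0],
    [0,0.0015,0],
    [0,0.0015,0],
    [0,0,0],
    [0,0,0],
    [0,0,0],
  ],
  turn=[0,0,0,0,0,0,0],
)

```text
time_s: 8.92
eef_pos: [445.8, 146.2, 103.8]
ee_rot: [0.44, -0.44, -0.554, 0.554]
force: [0.1, -0.4, -0.9]
grip_width: 0.22
```

Emit:
drive_tool(
  gripper=[1,1,1],
  offset=[
    [0,0.001,0],
    [0,0,0],
    [0,0,0],
  ],
  turn=[0,0,0],
)

```text
time_s: 9.17
eef_pos: [445.8, 146.2, 102.8]
ee_rot: [0.44, -0.44, -0.554, 0.554]
force: [0.8, -0.0, -1.1]
grip_width: 0.22
```

Emit:
drive_tool(
  gripper=[1,1,1],
  offset=[
    [0,0.001,0],
    [0,0,0],
    [0,0,0],
  ],
  turn=[0,0,0],
)

```text
time_s: 9.42
eef_pos: [445.8, 146.2, 101.7]
ee_rot: [0.44, -0.44, -0.553, 0.554]
force: [0.9, 0.8, -0.5]
grip_width: 0.219
```

Emit:
drive_tool(
  gripper=[1,1,1],
  offset=[
    [0,0.0007,0],
    [0,0,0],
    [0,0,0],
  ],
  turn=[0,0,0],
)

```text
time_s: 9.67
eef_pos: [446.0, 146.2, 101.4]
ee_rot: [-0.44, 0.44, 0.554, -0.553]
force: [-1.2, 0.1, 4.1]
grip_width: 0.22
```

Emit:
drive_tool(
  gripper=[0.6,0.45,0.4,0.4,0.4,0.4],
  offset=[
    [0,0,0],
    [0,0,0],
    [0,0,0],
    [0,0,0],
    [0,0,0],
    [0,0,0],
  ],
  turn=[0,0,0,0,0,0],
)

```text
time_s: 10.17
eef_pos: [445.8, 146.2, 101.1]
ee_rot: [0.44, -0.44, -0.554, 0.554]
force: [-0.6, 0.5, 0.6]
grip_width: 0.599
```

Emit:
drive_tool(
  gripper=[0.4,0.4,0.4,0.4,0.4,0.4,0.4],
  offset=[
    [0,-0.005,0],
    [0,-0.015,0],
    [0,-0.02,0],
    [0,-0.02,0],
    [0,-0.02,0],
    [0,-0.02,0],
    [0,0,0],
  ],
  turn=[0,0,0,0,0,0,0],
)

```text
time_s: 10.75
eef_pos: [447.3, 146.3, 205.0]
ee_rot: [-0.438, 0.442, 0.555, -0.552]
force: [0.2, -0.4, 1.2]
grip_width: 0.603
```

```bash
python3 - <<'E'
from h import *
im,d=ctrl.capture('scene'); save(cv2.resize(im[60:220,200:440],None,fx=3,fy=3),'s4.png')
st=ctrl.sense(); print(st['eef_pos'],st['force'],st['grip_width'])
im,d=ctrl.capture('wrist'); save(im,'w4.png'); W=cloud('wrist',d,st)
print([(round(r['score'],2),toW('wrist',r['centre'],st).round(1)) for r in ctrl.pinpoint('wrist','handle')])
np.save('w4c.npy',W)
E
```

```text
[446.57581098 146.27100372 202.96117162] [ 0.11262161  0.19207122 -0.16728055] 0.5991226757430327
[(0.82, array([527.2, 167.8, 101.6]))]
```

View pics/w4.png

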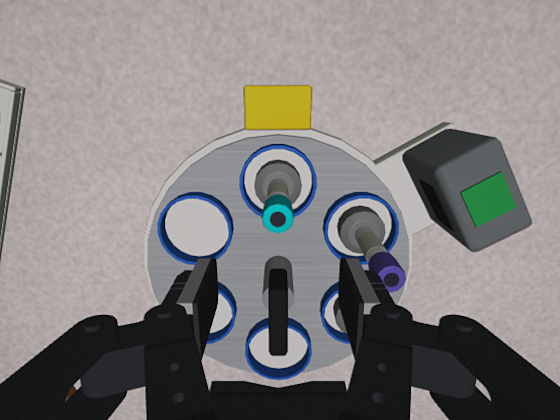

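View pics/s4.png

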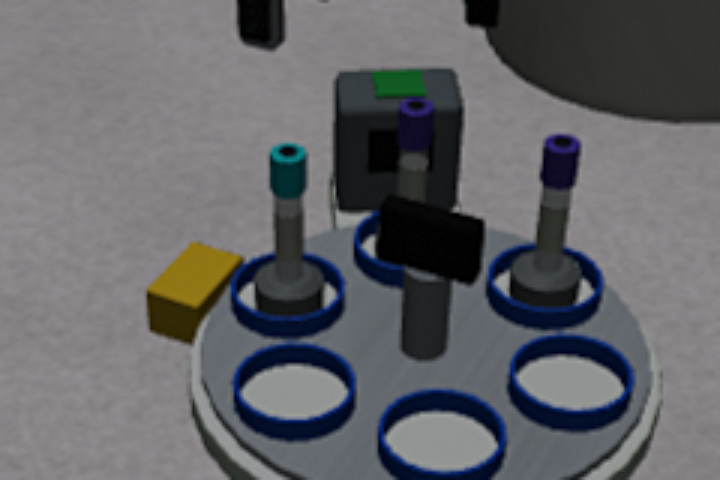

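```bash
python3 - <<'E'
from h import *
W=np.load('w4c.npy')[250:370,255:305].reshape(-1,3)
q=W[(W[:,2]>114)&(W[:,2]<128)]
print(len(q),q.mean(0),cv2.minAreaRect(q[:,:2].astype(np.float32)))
E
```

```text
1366 [523.76053947 165.47816487 119.96475094] ((526.6077880859375, 166.2545928955078), (56.54224395751953, 13.966639518737793), 12.642538070678711)
```

Emit:
drive_tool(
  gripper=[0.4,0.4,0.4,0.4,0.4,0.4,0.4,0.4,0.4,0.4,0.4,0.4,0.4,0.4,0.4],
  offset=[
    [0.0008,0,-0.0144],
    [0,0,-0.025],
    [0,0,-0.025],
    [0,0,-0.02],
    [0,0,0],
    [0,0.01,0],
    [0,0.02,0],
    [0,0.02,0],
    [0,0.02,0],
    [0,0.02,0],
    [0,0.01,0],
    [0,0.01,0],
    [0,0.004,0],
    [0,0,0],
    [0,0,0],
  ],
  turn=[0,0,0,0,0,0,0,0,0,0,0,0,0,0,0],
)

```text
time_s: 12.15
eef_pos: [528.1, 166.0, 87.7]
ee_rot: [-0.44, 0.44, 0.554, -0.553]
force: [-0.6, -0.4, 0.6]
grip_width: 0.6
```

Emit:
drive_tool(
  gripper=[0.6,0.8,1,1,1,1,1,1,1],
  offset=[
    [0,0,0],
    [0,0,0],
    [0,0,0],
    [0,0,0],
    [0,0,0],
    [0,0,0],
    [0,0,0],
    [0,0,0],
    [0,0,0],
  ],
  turn=[0,0,0,0,0,0,0,0,0],
  force=40,
)

```text
time_s: 12.9
eef_pos: [528.3, 165.1, 87.8]
ee_rot: [0.439, -0.441, -0.553, 0.554]
force: [0.1, -6.7, 3.6]
grip_width: 0.156
```

Emit:
drive_tool(
  gripper=[1,1,1,1,1,1,1,1,1,1,1,1,1],
  offset=[
    [-0.001,0,0],
    [0,0,0],
    [0,0,0],
    [0,0,0],
    [0,0,0],
    [0,0,0],
    [0,0,0],
    [0,0,0],
    [0,0,0],
    [0,0,0],
    [0,0,0],
    [0,0,0],
    [0,0,0],
  ],
  turn=[0,1,2,2.5,2.5,2.5,2.5,2.5,2.5,2.5,2.5,2,0],
)

```text
time_s: 13.98
eef_pos: [528.4, 165.0, 87.8]
ee_rot: [-0.55, 0.55, 0.445, -0.444]
force: [-0.7, -1.9, 6.5]
grip_width: 0.155
```

```bash
python3 - <<'E'
from h import *
st=ctrl.sense(); M=rot(st['ee_rot']); print(st['eef_pos'],st['force'],st['wrist_torque'],np.degrees(np.arctan2(M[1,0],M[0,0])),st['joints'])
im,d=ctrl.capture('scene'); save(cv2.resize(im[60:220,200:440],None,fx=3,fy=3),'s5.png')
E
```

```text
[528.36758462 164.96220422  87.8094621 ] [-0.65633853 -1.89247568  6.53411252] [-0.10688977  0.29198026  0.05585756] 77.90147556682874 [ 9.10616332e-02  5.25310505e-01  1.58577673e+00 -3.14542970e-04
  1.02948547e+00 -1.26841365e+00]
```

View pics/s5.png

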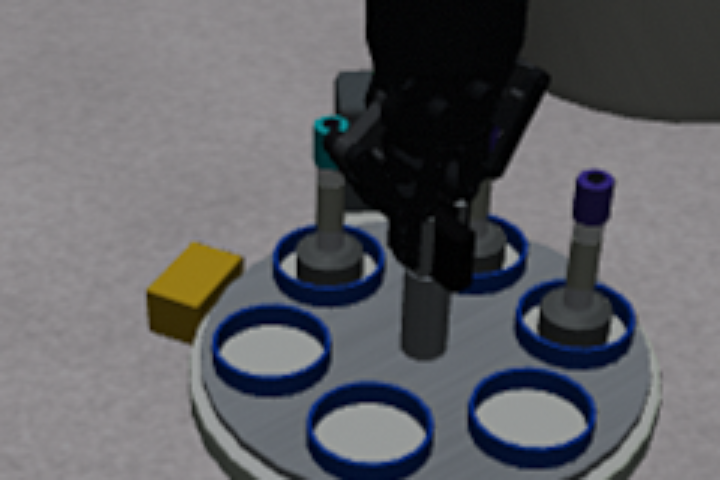

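Emit:
drive_tool(
  gripper=[1,1,1,1,1,1,1,1,1,1,1,1,1,1,1,1,1,1,1,1],
  offset=[
    [0,0,0],
    [0,0,0],
    [0,0,0],
    [0,0,0],
    [0,0,0],
    [0,0,0],
    [0,0,0],
    [0,0,0],
    [0,0,0],
    [0,0,0],
    [0,0,0],
    [0,0,0],
    [0,0,0],
    [0,0,0],
    [0,0,0],
    [0,0,0],
    [0,0,0],
    [0,0,0],
    [0,0,0],
    [0,0,0],
  ],
  turn=[1,2,2.5,2.5,2.5,2.5,2.5,2.5,2.5,2.5,2.5,2.5,2,1.5,1.5,1.5,0.5,0,0,0],
)

```text
time_s: 15.7
eef_pos: [528.3, 164.8, 87.8]
ee_rot: [-0.658, 0.658, 0.259, -0.259]
force: [-1.4, -2.6, 6.6]
grip_width: 0.155
```

Emit:
drive_tool(
  gripper=[0.8,0.7,0.6,0.5,0.4,0.4,0.4,0.4],
  offset=[
    [0,0,0],
    [0,0,0],
    [0,0,0],
    [0,0,0],
    [0,0,0],
    [0,0,0],
    [0,0,0],
    [0,0,0],
  ],
  turn=[0,0,0,0,0,0,0,0],
)

```text
time_s: 16.37
eef_pos: [528.1, 165.0, 87.1]
ee_rot: [0.658, -0.658, -0.259, 0.259]
force: [0.1, -0.1, -0.4]
grip_width: 0.6
```

Emit:
drive_tool(
  gripper=[0.4,0.4,0.4,0.4,0.4,0.4,0.4,0.4],
  offset=[
    [0,-0.005,0],
    [0,-0.015,0],
    [0,-0.02,0],
    [0,-0.02,0],
    [0,-0.02,0],
    [0,-0.02,0],
    [0,-0.02,0],
    [0,0,0],
  ],
  turn=[0,0,0,0,0,0,0,0],
)

```text
time_s: 17.03
eef_pos: [529.5, 165.2, 211.4]
ee_rot: [-0.657, 0.658, 0.262, -0.257]
force: [-0.1, -0.7, 0.9]
grip_width: 0.601
```

```bash
python3 - <<'E'
from h import *
im,d=ctrl.capture('scene'); save(cv2.resize(im[60:220,200:440],None,fx=3,fy=3),'s6.png')
st=ctrl.sense(); print(st['eef_pos'],st['force'],st['grip_width'])
im,d=ctrl.capture('wrist'); save(im,'w6.png'); W=cloud('wrist',d,st)
q=W[(W[...,2]>116)&(W[...,2]<125)&(np.hypot(W[...,0]-528,W[...,1]-165)<40)]
print(len(q),cv2.minAreaRect(q[:,:2].astype(np.float32)))
for n in ['handle','tube','load_pocket']:print(n,[(round(r['score'],2),toW('wrist',r['centre'],st).round(1)) for r in ctrl.pinpoint('wrist',n)])
E
```

```text
[528.81435251 165.14167485 209.23877058] [-0.8158126  -0.18725669 -0.69632245] 0.6000798557589836
1653 ((526.35595703125, 166.3654327392578), (13.852794647216797, 55.57270812988281), 43.020748138427734)
handle [(0.95, array([528. , 166.2, 102. ]))]
tube [(0.79, array([463.2, 228. ,  29.3]))]
load_pocket []
```

View pics/w6.png

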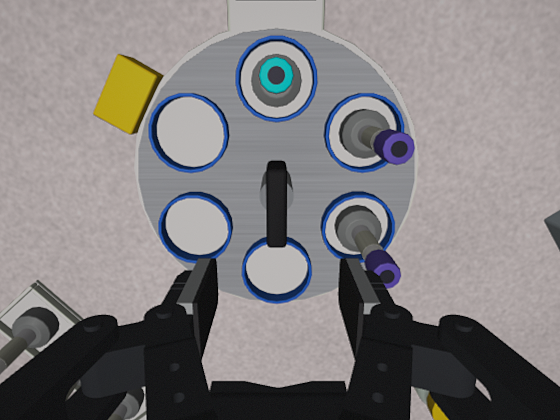

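View pics/s6.png

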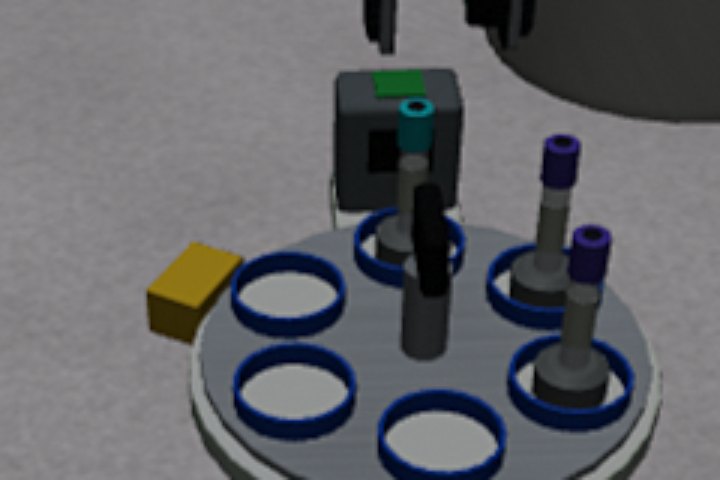

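```bash
python3 -c "
from rig import ctrl
print(ctrl.finish_job())"
```

```text
the job is handed in; nothing more can be done
None
```

The turquoise-capped tube is in the carousel at the grey reader, and I handed the job in at about 17 s of the 54 s allowed.

- **Placing:** I gripped the tube by its cap and lowered it into the pocket at the yellow marker. I opened the fingers only once contact registered at about 4 N. Pictures then showed it upright inside the cup.
- **Turning:** I gripped the handle from above and turned it 60 degrees clockwise. I then let go and lifted clear, so nothing was touching when I finished (tool about 210 mm up).

**Last checks:**
- The handle's measured direction went from about +13 to -47 degrees, which is 59.8 degrees or one click.
- The tube was found at (463, 228, 29) mm, upright in the pocket at the reader.
- The two violet-capped tubes on the carousel are still standing.
- Forces I read stayed under about 10 N.

No check failed. Different measurements of the handle and cap positions disagreed by 2–4 mm, so I used in-between values for both. That showed up as a side force of about 7 N when I gripped the handle, and a 1 mm shift reduced it.

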